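# Pack loose fittings and secure the parts tray in the service van

## Robot

A 6-joint arm with a two-finger parallel gripper is mounted at the origin on the work surface. World frame = base frame: x ahead of the robot, y to its left, z up, the work surface at z = 0. Lengths are in mm, angles in rad, forces in N, time in s.
With the tool pointing down it reaches from about 350 to 775 mm from the base axis. Payload 7.3 kg.
Tool frame: the origin (TCP) lies midway between the tips of the shut fingers; the grasp point (between the pads) lies 19 mm behind it; z points along the fingers, x is the direction in which the jaws open and shut, and the axes are right-handed (so a half turn about z gives the same grasp; the last joint's range is limited). The gripper opens to 92 mm and grips with 3 to 60 N. Pads are 19 mm wide; open, the fingers measure 130 mm over their backs; the gripper's body (75 mm by 190 mm) begins 47 mm behind the grasp point.
Start: joints at [1.202, 0.342, 1.524, -0, 1.275, -0.146], TCP at [115.989, 512.05, 187.641] pointing down, gripper open.
Joint ranges: [-2.53, 2.53], [-0.77, 2.02], [0.04, 2.7], [-1, 4.14], [0.28, 2.66], [-3.11, 3.11]. Speed limits (rad/s): [2.57, 2.57, 3.14, 3.14, 3.14, 3.14].

## Interface

Orientations are given as [roll, pitch, yaw] about the fixed x, y, z axes, in that order (R = Rz(yaw) Ry(pitch) Rx(roll)).
In Python, from plant import bot gives the robot as it stands.
- The arm moves only by the shell command python3 -m pendant 'ROWS' [OPENING]. ROWS is JSON, a list of rows, each an object with "linear": the shift along the world's x, y, z in mm, a list of three; "twist": the turn about the world's z in degrees. In form: [{"linear": [x, y, z], "twist": twist}, ...]. A call has 1 to 20 rows; each row is the pose to reach, as a shift and turn from the pose commanded when the call began; what a row does not reach only later rows make up. A row lasts 1/8 s, in which the tool goes at most 62.5 mm and 10.7 degrees, less where a joint would pass 70% of its speed; a pose out of reach is approached as far as the arm can. A call with a gripper value outside its range is refused whole. OPENING is the closure in counts, from 0 (fully open) to 255 (shut), set as the call begins (- or left out, the last holds). The fingers move at their own pace and stop on an object; the grip force is fixed at half the most. Time passes only in rows, so rows that repeat a pose let the fingers close. It gives the time, the measured TCP pose, the force and the opening at its end, in the units of the state.
- bot.get_obs(): the state, without advancing time (a new reading comes with each control period).
- bot.capture(name): name is "scene" or "top" or "wrist"; returns a dict with "frame" (480x640x3 uint8, blue, green, red), "z_map" (480x640 float32, mm along the optical axis (not along the pixel's ray), 0 where there is no reading), "fx", "fy", "cx", "cy" (pixels), "rvec" (rotation vector, rad) and "tvec" (3), from world to camera coordinates, as OpenCV has them. Camera axes: x right, y down, z forward; pixel columns grow to the right and rows downward; lengths in mm; the calibration is good to about 2 mm. The wrist camera is an equidistant fisheye: a pixel r from the principal point sees the ray r / f radians off the axis. A picture is of the moment at which its call begins.
- bot.close_job(): hands the job in, once; it reports no verdict.
The state is a dict: "time": time; "joint_positions": joint angles; "dq": joint speeds; "tau": joint torques, N m; "tool_pos": TCP position; "tcp_rot": TCP orientation; "contact_force": force on the tool from outside, world axes, zero at the start; "moment": the same for the moment, N m; "grip_width": finger opening in mm.
Only numpy, scipy, OpenCV 4.12 (cv2) and the standard library are available. Lean on these libraries where they do the work, as an engineer would, in place of code of your own. Each camera call takes 0.05 s, during which the arm holds its last target. There are 200 camera calls.

## Task

Before the van drives off, gather every loose nut from the bench into the blue parts tray with the brass bushes, unfold the tray rest until its leaf has snapped over fully open, and carry the loaded tray level by its handle, losing nothing, to stand centred and square on the open rest. Then swing the keeper round until it points in over the tray's edge, and leave the oil filter and screwdriver where they are.

Things in the scene. Friction and masses are not known exactly. Their poses are not given: they have to be found in the camera images.
- rest_centre (a point): centre of the tray rest's top when open: on the hinge line, 40 mm above the bench. Fixed to the bench. x is along the rest, y along the hinge, z up. The aluminium base half covers x from -90 to 0 mm and y +-55 mm (the folded leaf lies on it); open, the leaf continues the flat top to x = +90 mm, flush. The keeper's pivot post stands at x = -55, y = +95 mm.
- rest_leaf (a joint): angle of the 7 mm thick leaf: 0 folded on the base, pi fully open and flat. Turns about +y of rest_centre: its bar rises from the -x end and goes over to +x. Over-centre: past upright (1.57) either way, weight and a thin pull strut (y = -57 mm side) snap it to that end (2.5 N at the bar lifts it). Two 33 mm feet near the bar, 76 mm apart, point up when folded, down when open.
- leaf_bar (a point): middle of the orange cross bar at the leaf's free end, to lift it by: 10 mm in diameter, parallel to the hinge, 82 mm clear between its two arms, 30 mm clear between the bar and the leaf's edge. 125 mm from the hinge; folded, it is 125 mm to -x of rest_centre and 43.5 mm above the bench, with free space under it. Its axes turn with the leaf; when folded they are parallel to those of rest_centre.
- keeper (a joint): angle of the keeper, a flat arm swinging level on the post beside the rest: 0 points to -x of rest_centre (clear of the tray), 1.57 points to -y, in over the tray's long edge; stop at 1.6. It turns about +z, stiffly (about 0.7 N at its peg), and stays where it is left. The arm's underside is 70 mm above the bench, 7 mm above the rim of a tray on the rest; the tray cannot be lowered past a closed keeper.
- keeper_peg (a point): upright orange peg at the keeper's end, 12 mm in diameter and 34 mm tall, 45 mm from the pivot; the point is at its mid-height, 95 mm above the bench. Move it round the pivot to swing the keeper.
- tray_grip (a point): the grasp point of the blue steel parts tray's black handle. The tray is an open box 190 (x) x 130 (y) mm, rim 23 mm high, walls and floor 3 mm; the handle is an upright plate in its middle, 50 mm long along x, 14 mm thick along y, its top 75 mm above the tray's underside. This point is in the plate's centre, 55 mm above the underside; z is up. Tray 0.3 to 0.55 kg empty.
- nut1_mid (a point): loose steel hex nut, 24 mm across flats, 27.7 mm across corners, 16 mm tall, 45 g, lying flat on the bench at the start. The point is its centre, 8 mm above its underside; z is its bore axis, and one pair of flats is square to its x axis (the others every 60 degrees). May be absent.
- nut2_mid (a point): loose steel hex nut, 24 mm across flats, 27.7 mm across corners, 16 mm tall, 45 g, lying flat on the bench at the start. The point is its centre, 8 mm above its underside; z is its bore axis, and one pair of flats is square to its x axis (the others every 60 degrees). May be absent.
- nut3_mid (a point): loose steel hex nut, 24 mm across flats, 27.7 mm across corners, 16 mm tall, 45 g, lying flat on the bench at the start. The point is its centre, 8 mm above its underside; z is its bore axis, and one pair of flats is square to its x axis (the others every 60 degrees). May be absent.
- nut4_mid (a point): loose steel hex nut, 24 mm across flats, 27.7 mm across corners, 16 mm tall, 45 g, lying flat on the bench at the start. The point is its centre, 8 mm above its underside; z is its bore axis, and one pair of flats is square to its x axis (the others every 60 degrees). May be absent.
- nut5_mid (a point): loose steel hex nut, 24 mm across flats, 27.7 mm across corners, 16 mm tall, 45 g, lying flat on the bench at the start. The point is its centre, 8 mm above its underside; z is its bore axis, and one pair of flats is square to its x axis (the others every 60 degrees). May be absent.
- bush1_mid (a point): loose brass bush, upright cylinder 22 mm in diameter and 16 mm tall, 35 g, already standing in the tray at the start. The point is its centre.
- bush2_mid (a point): loose brass bush, upright cylinder 22 mm in diameter and 16 mm tall, 35 g, already standing in the tray at the start. The point is its centre.
- bush3_mid (a point): loose brass bush, upright cylinder 22 mm in diameter and 16 mm tall, 35 g, already standing in the tray at the start. The point is its centre.
- oil_filter: bystander: orange oil filter, 69 mm in diameter, 70 mm tall, standing at the back of the work area; origin under its centre.
- screwdriver: bystander: screwdriver lying at the back; origin under its middle.

How it is judged:
By the outcome, as a careful person would: the job done as asked, in the order asked, and still so for the second after the job is handed in, with the robot touching nothing.
Of nut1, nut2, nut3, nut4, nut5 only 3 to 5 are there at a start; the rules pass over those that are not, and their reading is None.
At some moment in a run one of nut1, nut2, nut3, nut4, nut5 may be knocked a few centimetres aside while the robot is not near it.
It also fails if it takes over 210 s, if anything falls off the work surface, if the arm or the gripper's body presses on something with over 40 N, if the wrist force passes 120 N, or if a joint passes its speed limit or range.

## Working session

There is one attempt and no reset: what is moved stays moved. The work goes in short steps, Python scripts to look and compute and a shell command to move; the robot and the scene stay as the last step left them, time stands still between calls to the robot, and variables do not carry over. Pictures are saved under pics/ and viewed, about 12 in all and at most 16, crops included, and the job is handed in when it is done.

```bash
mkdir -p pics; ls
cat > h.py <<'E'
import numpy as np, cv2
from plant import bot
def snap(n,f):
    c=bot.capture(n); cv2.imwrite('pics/'+f+'.png',c['frame']); np.savez('pics/'+f+'.npz',**{k:np.array(v) for k,v in c.items()}); return c
def load(f): return dict(np.load('pics/'+f+'.npz'))
def world(c,u,v,z=None,fish=False):
    R=cv2.Rodrigues(np.array(c['rvec'],float))[0]; t=np.array(c['tvec'],float).ravel()
    a=(u-c['cx'])/c['fx']; b=(v-c['cy'])/c['fy']
    if fish:
        r=np.hypot(a,b); s=np.tan(r)/r if r>1e-9 else 1; a*=s;b*=s
    d=R.T@np.array([a,b,1.]); o=-R.T@t
    if z is None: k=float(c['z_map'][int(round(v)),int(round(u))])
    else: k=(z-o[2])/d[2]
    return o+k*d
def proj(c,P):
    R=cv2.Rodrigues(np.array(c['rvec'],float))[0]; p=R@np.array(P,float)+np.array(c['tvec'],float).ravel()
    return p[0]/p[2]*c['fx']+c['cx'],p[1]/p[2]*c['fy']+c['cy']
E
python3 - <<'E'
from h import *
for n in('top','scene'):
    c=snap(n,n+'0'); print(n,c['fx'],c['cx'],c['cy'],-cv2.Rodrigues(np.array(c['rvec'],float))[0].T@np.array(c['tvec'],float).ravel())
print(bot.get_obs())
E
```

```text
pics
top 465.3476272062316 318.3990638221276 238.82760463784598 [ 466.59647913   10.14024635 1201.85247284]
scene 500.6273775206062 324.50938840719493 237.66797036002578 [1062.69836302  648.12819864  727.90019024]
{'time': 0.1, 'joint_positions': array([ 1.20198466e+00,  3.42658802e-01,  1.52495032e+00, -6.32411010e-06,
        1.27542533e+00, -1.45996445e-01]), 'dq': array([ 1.07647356e-03, -2.58980930e-03, -1.97366647e-03, -1.60135367e-04,
        2.47332781e-03, -5.31777308e-05]), 'tau': array([ 2.76126826e-03, -4.32007313e+01, -2.44695872e+01,  7.19485036e-02,
        5.26927260e-02, -3.31880392e-05]), 'tool_pos': array([115.830373  , 511.61066427, 187.00146527]), 'tcp_rot': array([-3.14138889e+00,  1.42734663e-03,  1.34798309e+00]), 'contact_force': array([ 0.32297187, -0.62713465, -1.32767055]), 'moment': array([ 0.01713692, -0.00666316, -0.02349522]), 'grip_width': 92.01046755894168}
```

View pics/top0.png

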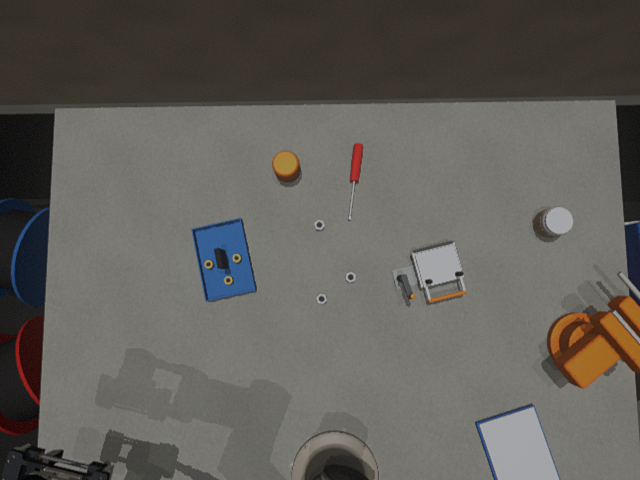

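View pics/scene0.png

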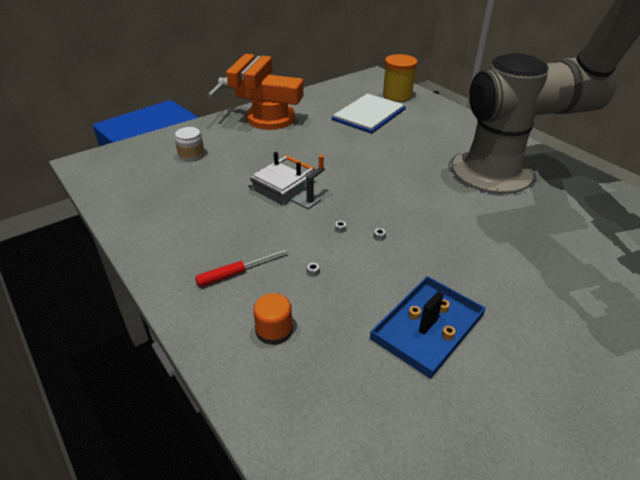

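The top view shows three nuts at about (319,225), (350,277) and (321,299). The tray is centred near (224,260) and the rest near (438,272), with its bar at the bottom near (445,296) and the keeper near (404,288). I'll make an enlarged composite.

Run:
```python
from h import *
c=load('top0'); f=c['frame']
def cr(x,y,w,h,s): return cv2.resize(f[y:y+h,x:x+w],None,fx=s,fy=s,interpolation=cv2.INTER_CUBIC)
a=cr(185,210,80,100,4);b=cr(385,230,90,80,5)[:400,:450]
top=np.hstack([a,b])
n=np.hstack([cr(307,213,25,25,8),cr(338,265,25,25,8),cr(309,287,25,25,8)])
n=np.hstack([n,np.zeros((200,170,3),np.uint8)])
cv2.imwrite('pics/comp.png',np.vstack([top,n]))
for u,v in((319,225),(350,277),(321,299)): print(world(c,u,v,16))
```

```text
[619.05445376  35.06292031  16.        ]
[485.43300743 -42.81542617  16.        ]
[430.42883443  31.10986866  16.        ]
```

View pics/comp.png

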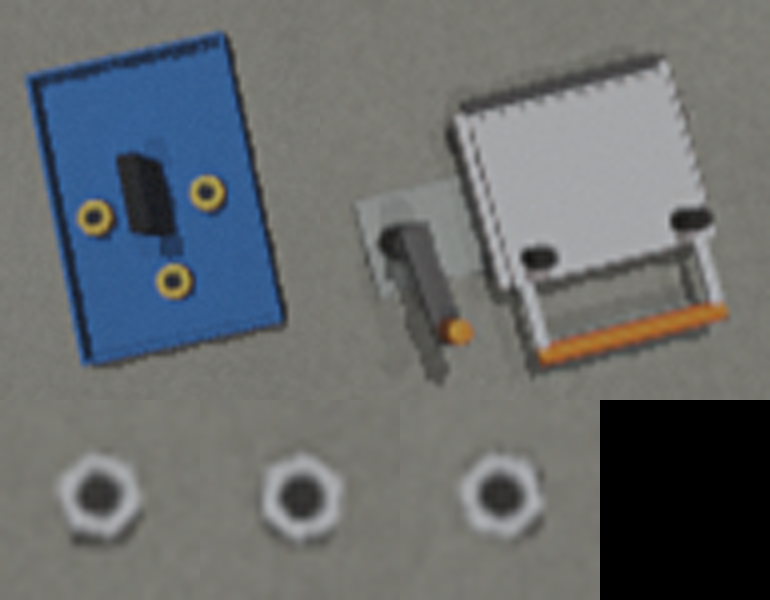

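Run:
```python
from h import *
c=load('top0')
T=lambda x,y:(185+(x+.5)/4-.5,210+(y+.5)/4-.5)
K=lambda x,y:(385+(x-320+.5)/5-.5,230+(y+.5)/5-.5)
P=[world(c,*T(*p),23) for p in((28,75),(225,33),(286,325),(88,365))]
for p in P: print('tray',p.round(1))
ctr=np.mean(P,0); d=P[0]+P[1]-P[2]-P[3]; ty=np.arctan2(d[1],d[0])
print('tray c',ctr.round(1),'yaw',np.degrees(ty), np.linalg.norm(P[0]-P[3]),np.linalg.norm(P[0]-P[1]))
e=np.array([np.cos(ty),np.sin(ty)]);n=np.array([-e[1],e[0]])
for p in((95,217),(207,192),(173,282)):
    w=world(c,*T(*p),19); q=w[:2]-ctr[:2]; print('bush',w.round(1),'local',(q@e).round(1),(q@n).round(1))
A=world(c,*K(543,357),47);B=world(c,*K(727,312),47); d=A-B; ry=np.arctan2(d[1],d[0])-np.pi/2
m=(A+B)/2; print('bar',A.round(1),B.round(1),m.round(1),'rest yaw',np.degrees(ry),np.linalg.norm(d))
e=np.array([np.cos(ry),np.sin(ry)]);n=np.array([-e[1],e[0]])
rc=m[:2]+125*e; print('rest centre from bar',rc)
for p,z in(((457,115),47),((663,60),47)): print('hinge corner',world(c,*K(*p),z).round(1))
print('peg meas',world(c,*K(458,331),112).round(1),'pred',rc-100*e+95*n)
print('post pred',rc-55*e+95*n, 'post meas',world(c,*K(395,240),80))
```

```text
tray [612.3 362.1  23. ]
tray [638.3 235.4  23. ]
tray [451.8 194.8  23. ]
tray [427.4 320.1  23. ]
tray c [532.5 278.1  23. ] yaw 12.555950759727176 189.59178106609596 129.36208873760293
bush [521.  318.3  19. ] local -2.4 41.7
bush [536.5 246.6  19. ] local -2.9 -31.6
bush [479.4 267.7  19. ] local -54.1 1.4
bar [ 425.2 -234.4   47. ] [ 446.6 -324.7   47. ] [ 435.9 -279.5   47. ] rest yaw 13.342834387214843 92.7880881324742
rest centre from bar [ 557.5146765  -250.68001072]
hinge corner [ 544.2 -195.5   47. ]
hinge corner [ 570.8 -297.7   47. ]
peg meas [ 439.6 -181.8  112. ] pred [ 438.29017883 -181.3221045 ]
post pred [ 482.07547652 -170.93712949] post meas [ 482.26050486 -158.51476793   80.        ]
```

```bash
P='{"linear":[394,-502,63],"twist":-64.6}'; python3 -m pendant '[{"linear":[394,-502,63],"twist":-64.6},{"linear":[394,-502,63],"twist":-64.6},{"linear":[394,-502,63],"twist":-64.6},{"linear":[394,-502,63],"twist":-64.6},{"linear":[394,-502,63],"twist":-64.6},{"linear":[394,-502,63],"twist":-64.6},{"linear":[394,-502,63],"twist":-64.6},{"linear":[394,-502,63],"twist":-64.6},{"linear":[394,-502,63],"twist":-64.6},{"linear":[394,-502,63],"twist":-64.6},{"linear":[394,-502,63],"twist":-64.6},{"linear":[394,-502,63],"twist":-64.6},{"linear":[394,-502,63],"twist":-64.6},{"linear":[394,-502,63],"twist":-64.6},{"linear":[394,-502,63],"twist":-64.6},{"linear":[394,-502,63],"twist":-64.6}]' 0
python3 - <<'E'
from h import *
c=snap('wrist','w1'); print(c['fx'],c['cx'],c['cy'],bot.get_obs()['tool_pos'])
E
```

```text
time: 2.1
tool_pos: [509.8, 10.5, 250.8]
tcp_rot: [3.142, -0.0, 0.221]
contact_force: [0.8, 0.4, -0.0]
grip_width: 91.6
371.64829954431775 321.01158294751434 242.58898764209457 [509.87071851  10.39545004 250.75183809]
```

View pics/w1.png

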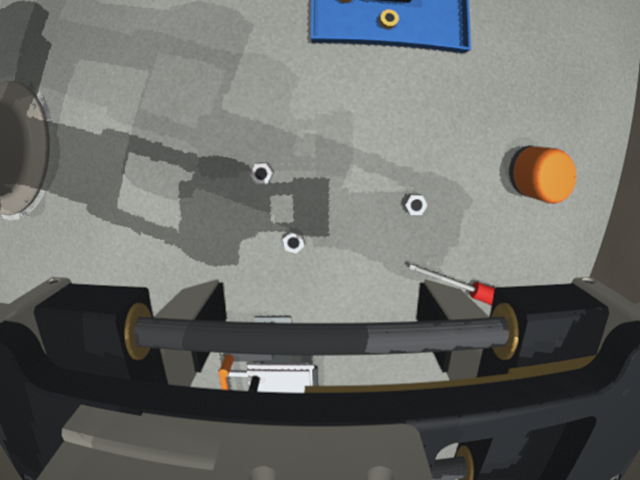

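The wrist view shows the nuts at (261,173), (293,243) and (416,205). Next I'll get their orientations from their outlines.

```bash
cat >> h.py <<'E'
def nuts(c,seeds,fish=True,s=6):
    out=[]
    for u,v in seeds:
        u0,v0=int(u)-17,int(v)-17
        g=cv2.cvtColor(c['frame'][v0:v0+35,u0:u0+35],cv2.COLOR_BGR2GRAY); g=cv2.resize(g,None,fx=s,fy=s,interpolation=cv2.INTER_CUBIC)
        t,b=cv2.threshold(g,165,255,0)
        cs=max(cv2.findContours(b,cv2.RETR_EXTERNAL,cv2.CHAIN_APPROX_NONE)[0],key=cv2.contourArea)
        h=cv2.convexHull(cs)[:,0]
        W=np.array([world(c,u0+(x+.5)/s-.5,v0+(y+.5)/s-.5,16,fish)[:2] for x,y in h])
        m=cv2.moments(W.astype(np.float32).reshape(-1,1,2)); q=np.array([m['m10'],m['m01']])/m['m00']
        sw=lambda a:np.ptp(W@[np.cos(a),np.sin(a)])
        L=[sum(sw(np.radians(d+k)) for k in(0,60,120)) for d in range(60)]
        i=int(np.argmin(L)); out.append((q,i)); print('nut',q.round(1),'flat normal deg',i,'af',(L[i]/3).round(1),'ac',(max(L)/3).round(1))
    return out
E
python3 - <<'E'
from h import *
c=load('w1'); nuts(c,[(261,173),(293,243),(416,205)])
E
```

```text
nut [435.2  31.7] flat normal deg 48 af 22.0 ac 23.7
nut [488.5 -47.1] flat normal deg 21 af 27.0 ac 28.3
nut [622.9  33.9] flat normal deg 43 af 25.0 ac 27.8
```

```bash
python3 -m pendant '[{"linear":[-77,21.5,-60],"twist":-10},{"linear":[-77,21.5,-120],"twist":-20},{"linear":[-77,21.5,-170],"twist":-24.6},{"linear":[-77,21.5,-200],"twist":-24.6},{"linear":[-77,21.5,-225],"twist":-24.6},{"linear":[-77,21.5,-240],"twist":-24.6},{"linear":[-77,21.5,-248],"twist":-24.6},{"linear":[-77,21.5,-248],"twist":-24.6},{"linear":[-77,21.5,-248],"twist":-24.6}]' 0
python3 -m pendant '[{"linear":[0,0,0],"twist":0},{"linear":[0,0,0],"twist":0},{"linear":[0,0,0],"twist":0},{"linear":[0,0,0],"twist":0},{"linear":[0,0,0],"twist":0},{"linear":[0,0,0],"twist":0},{"linear":[0,0,0],"twist":0},{"linear":[0,0,0],"twist":0}]' 255
python3 -m pendant '[{"linear":[0,0,40],"twist":0},{"linear":[0,0,80],"twist":0},{"linear":[0,0,80],"twist":0},{"linear":[0,0,80],"twist":0}]'
```

```text
time: 3.28
tool_pos: [433.5, 31.5, 3.2]
tcp_rot: [-3.141, -0.001, -0.209]
contact_force: [0.9, 0.4, 0.1]
grip_width: 91.7
time: 4.28
tool_pos: [433.0, 31.5, 2.6]
tcp_rot: [3.142, -0.0, -0.209]
contact_force: [0.7, 0.1, -0.3]
grip_width: 16.3
time: 4.78
tool_pos: [432.5, 31.6, 82.2]
tcp_rot: [3.142, 0.0, -0.209]
contact_force: [0.1, 0.5, -0.2]
grip_width: 0.6
```

```bash
python3 -m pendant '[{"linear":[0,0,60],"twist":10},{"linear":[0,0,100],"twist":20},{"linear":[0,0,100],"twist":24.6},{"linear":[0,0,100],"twist":24.6},{"linear":[0,0,100],"twist":24.6}]' 0
python3 - <<'E'
from h import *
c=snap('wrist','w2'); t=snap('top','t2')
cv2.imwrite('pics/v2.png',np.hstack([c['frame'][100:330,150:450],cv2.resize(t['frame'][200:320,290:390],None,fx=3,fy=3)[:230] if 0 else cv2.resize(t['frame'][205:320,285:385],(200,230))]))
E
```

```text
time: 5.4
tool_pos: [432.2, 31.6, 181.4]
tcp_rot: [-3.141, 0.003, 0.219]
contact_force: [0.1, 1.1, 0.2]
grip_width: 46.0
```

View pics/v2.png

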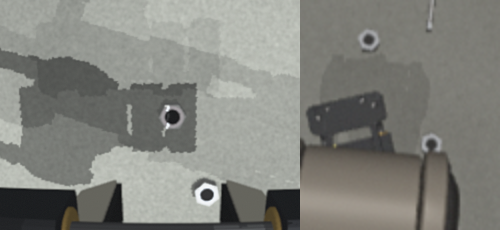

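The wrist crop shows nut1 in shadow at full-image (322,217) and nut2 at (356,293). I'll compute both positions.

Run:
```python
from h import *
c=load('w2'); print(world(c,322,217,16,True),world(c,356,293,16,True))
R=cv2.Rodrigues(c['rvec'])[0]; print(R.round(3), (-R.T@c['tvec'].ravel()).round(1), bot.get_obs()['tool_pos'])
for u,v in((322,217),(356,293)): print(c['z_map'][v-8,u], c['z_map'][v+20,u+20])
t=load('top0')
for u,v in((319,225),(350,277),(321,299)): print(world(t,u,v,16))
```

```text
[433.88650058  28.98536068  16.        ] [487.19529972 -43.43185252  16.        ]
[[ 0.976  0.217 -0.004]
 [ 0.21  -0.939  0.272]
 [ 0.056 -0.266 -0.962]] [417.7 103.3 379. ] [432.49649564  31.59283121 181.71221658]
367.34958 390.78873
390.1387 151.63826
[619.05445376  35.06292031  16.        ]
[485.43300743 -42.81542617  16.        ]
[430.42883443  31.10986866  16.        ]
```

Run:
```python
from h import *
def fz(c,P):
    R=cv2.Rodrigues(c['rvec'])[0]; p=R@np.array(P,float)+c['tvec'].ravel()
    r=np.hypot(p[0],p[1]); th=np.arctan2(r,p[2]); return c['fx']*th*p[0]/r+c['cx'],c['fy']*th*p[1]/r+c['cy']
c=load('w2'); w=load('w1')
print('tcp pix',fz(c,[432.5,31.6,181.7]),'grasp',fz(c,[432.5,31.6,200.7]))
def hexo(im,c,q,deg,u0,v0,s,col):
    pts=[]
    for k in range(7):
        a=np.radians(deg+30+60*k); u,v=fz(c,[q[0]+13.85*np.cos(a),q[1]+13.85*np.sin(a),16]); pts.append(((u-u0+.5)*s-.5,(v-v0+.5)*s-.5))
    cv2.polylines(im,[np.array(pts,np.int32)],True,col,1)
T=[]
for cc,u,v,q,d in((c,322,217,(434,29.2),48),(w,261,173,(434,31),48),(w,293,243,(488,-45.5),21),(w,416,205,(622,34),43)):
    s=12; u0,v0=u-16,v-16; im=cv2.resize(cc['frame'][v0:v0+32,u0:u0+32],None,fx=s,fy=s,interpolation=cv2.INTER_CUBIC)
    im=cv2.convertScaleAbs(im,alpha=1.0)
    hexo(im,cc,q,d,u0,v0,s,(0,0,255)); T.append(cv2.resize(im,(300,300)))
cv2.imwrite('pics/hex.png',np.vstack([np.hstack(T[:2]),np.hstack(T[2:])]))
```

```text
tcp pix (np.float64(320.27897049929726), np.float64(272.3175661074733)) grasp (np.float64(320.07446857206594), np.float64(285.071312728712))
```

View pics/hex.png

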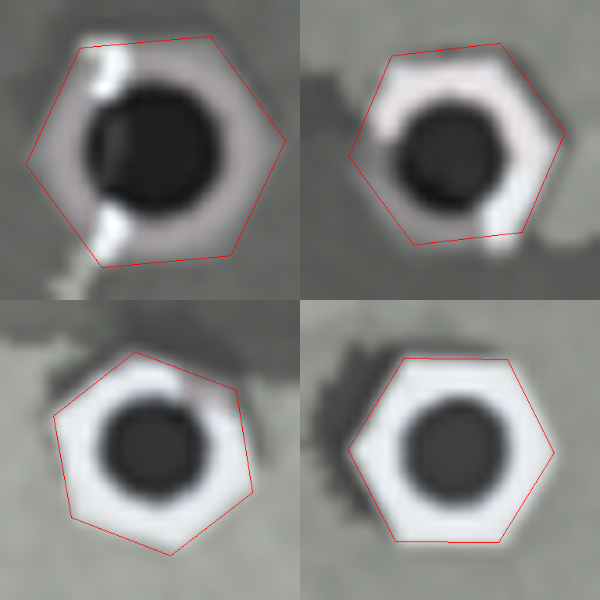

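Run:
```python
from h import *
c=load('w1'); z=c['z_map']
def W(u,v):
    a=(u-c['cx'])/c['fx']; b=(v-c['cy'])/c['fy']; r=np.hypot(a,b); s=np.tan(r)/r
    R=cv2.Rodrigues(c['rvec'])[0]; return R.T@(z[v,u]*np.array([a*s,b*s,1])-c['tvec'].ravel())
P=[W(u,v) for v in range(275,330) for u in list(range(170,226))+list(range(417,470)) if 0<z[v,u]<300]
P=np.array(P); e=np.array([np.cos(.221),np.sin(.221)]); L=(P[:,:2]-[509.9,10.4])@e; N=(P[:,:2]-[509.9,10.4])@[-e[1],e[0]]
print('min z',np.percentile(P[:,2],[0,1,5,20]),'TCP z 250.7')
i=P[:,2]<np.percentile(P[:,2],8); 
for j in np.where(i)[0][::25]: print(P[j].round(1),L[j].round(1),N[j].round(1))
```

```text
min z [289.22864026 291.1915232  294.29405284 302.54360112] TCP z 250.7
[458.9  10.  291.5] -49.8 10.8
[556.6  31.9 292.4] 50.3 10.8
[555.4  30.1 289.9] 48.7 9.3
[460.5  10.6 295.6] -48.1 11.0
[559.5  32.8 295.5] 53.3 11.0
[557.6  32.1 295.9] 51.3 10.7
[462.8   9.2 294.6] -46.2 9.1
[464.3   7.4 292. ] -45.1 7.1
[554.1  25.5 290.6] 46.4 5.0
[554.3  24.5 292.9] 46.4 4.0
[465.4   1.7 291.6] -45.3 1.2
[ 4.662e+02 -2.000e-01  2.918e+02] -44.9 -0.7
[465.9  -1.3 294.1] -45.5 -1.8
[556.1  17.8 294.8] 46.7 -2.9
[556.3  16.3 296. ] 46.6 -4.4
[557.4  12.9 294.2] 46.9 -8.0
```

```bash
cat > tip.py <<'E'
from h import *
c=bot.capture('wrist'); o=bot.get_obs(); z=c['z_map']; t=o['tool_pos']; y=o['tcp_rot'][2]
R=cv2.Rodrigues(np.array(c['rvec'],float))[0]
v,u=np.mgrid[0:480,0:640]; a=(u-c['cx'])/c['fx']; b=(v-c['cy'])/c['fy']; r=np.hypot(a,b)+1e-9; s=np.tan(r)/r
P=(np.stack([a*s,b*s,np.ones_like(a)],-1)*z[...,None]-np.array(c['tvec']).ravel())@R
e=np.array([np.cos(y),np.sin(y)]); d=P[...,:2]-t[:2]; L=d@e; N=d@[-e[1],e[0]]; H=P[...,2]-t[2]
m=(z>0)&(H>-15)&(abs(L)<70)&(abs(N)<12)&(H<80)
print('width',o['grip_width'],'tool z',t[2]); 
for l,h in((-70,0),(0,70)):
    k=m&(L>l)&(L<h)
    if k.sum(): print('tip H pct',np.percentile(H[k],[0,2,10]).round(1),'L',np.percentile(L[k],[2,98]).round(1),k.sum())
E
for i in 1; do python3 -m pendant '[{"linear":[0,0,0],"twist":0},{"linear":[0,0,0],"twist":0},{"linear":[0,0,0],"twist":0},{"linear":[0,0,0],"twist":0},{"linear":[0,0,0],"twist":0},{"linear":[0,0,0],"twist":0},{"linear":[0,0,0],"twist":0}]' 145 >/dev/null; python3 tip.py
python3 -m pendant '[{"linear":[0,0,0],"twist":0},{"linear":[0,0,0],"twist":0},{"linear":[0,0,0],"twist":0},{"linear":[0,0,0],"twist":0},{"linear":[0,0,0],"twist":0},{"linear":[0,0,0],"twist":0},{"linear":[0,0,0],"twist":0}]' 188 >/dev/null; python3 tip.py
python3 -m pendant '[{"linear":[0,0,0],"twist":0},{"linear":[0,0,0],"twist":0},{"linear":[0,0,0],"twist":0},{"linear":[0,0,0],"twist":0},{"linear":[0,0,0],"twist":0},{"linear":[0,0,0],"twist":0},{"linear":[0,0,0],"twist":0}]' 255 >/dev/null; python3 tip.py; done
```

```text
width 39.475327592646806 tool z 182.66185550818423
tip H pct [38.9 41.2 45.9] L [-33.2 -18.9] 1517
tip H pct [39.2 41.1 46. ] L [20.3 34.5] 1518
width 24.063301822039094 tool z 182.66057330867937
tip H pct [39.3 40.8 45.8] L [-22.2 -11.2] 1111
tip H pct [38.3 40.8 45.6] L [12.7 23.8] 1116
width 0.43063939815302615 tool z 182.63646831431424
tip H pct [38.9 40.3 43.7] L [-11.9  -0. ] 404
tip H pct [38.8 40.9 43.9] L [ 0.3 12.9] 537
```

```bash
sed -i 's/H>-15/P[...,2]>24/; s/abs(L)<70/abs(L)<75/' tip.py; python3 -m pendant '[{"linear":[1.5,-2,-50],"twist":-10},{"linear":[1.5,-2,-100],"twist":-20},{"linear":[1.5,-2,-140],"twist":-24.6},{"linear":[1.5,-2,-165],"twist":-24.6},{"linear":[1.5,-2,-180],"twist":-24.6},{"linear":[1.5,-2,-180],"twist":-24.6},{"linear":[1.5,-2,-180],"twist":-24.6},{"linear":[1.5,-2,-180],"twist":-24.6}]' 100; python3 tip.py
python3 - <<'E'
from h import *
s=snap('scene','s3'); w=snap('wrist','w3')
u,v=map(int,proj(s,[434,29,30])); print(u,v)
cv2.imwrite('pics/v3.png',np.hstack([cv2.resize(s['frame'][v-70:v+50,u-80:u+80],(400,300)),cv2.resize(w['frame'][150:375,170:470],(400,300))]))
E
```

```text
time: 9.28
tool_pos: [435.1, 29.5, 3.4]
tcp_rot: [-3.141, -0.002, -0.209]
contact_force: [-0.2, 0.8, -0.2]
grip_width: 55.9
width 55.81013688695413 tool z 3.3413023200728267
tip H pct [38.2 41.5 46. ] L [-42.9 -26.9] 1805
tip H pct [38.9 41.3 46. ] L [28.4 44.2] 1803
378 226
```

View pics/v3.png

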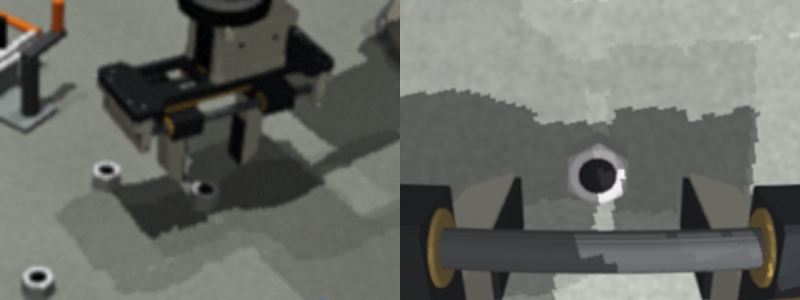

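The tips really sit about 39 mm above the reported TCP (the tool frame is longer than the fingers), so I'll command 39 mm lower.

```bash
python3 -m pendant '[{"linear":[0,0,-15],"twist":0},{"linear":[0,0,-25],"twist":0},{"linear":[0,0,-32],"twist":0},{"linear":[0,0,-32],"twist":0},{"linear":[0,0,-32],"twist":0}]'; python3 -m pendant '[{"linear":[0,0,-3],"twist":0},{"linear":[0,0,-6],"twist":0},{"linear":[0,0,-6],"twist":0},{"linear":[0,0,-6],"twist":0}]'; python3 -m pendant '[{"linear":[0,0,0],"twist":0},{"linear":[0,0,0],"twist":0},{"linear":[0,0,0],"twist":0},{"linear":[0,0,0],"twist":0},{"linear":[0,0,0],"twist":0},{"linear":[0,0,0],"twist":0}]' 255;python3 -m pendant '[{"linear":[0,0,40],"twist":0},{"linear":[0,0,90],"twist":0},{"linear":[0,0,90],"twist":0},{"linear":[0,0,90],"twist":0}]'
```

```text
time: 10.05
tool_pos: [434.7, 29.5, -29.2]
tcp_rot: [-3.142, -0.0, -0.209]
contact_force: [0.9, 0.5, 0.1]
grip_width: 55.7
time: 10.55
tool_pos: [434.5, 29.6, -35.4]
tcp_rot: [-3.142, -0.0, -0.209]
contact_force: [-0.5, 0.4, 0.4]
grip_width: 55.6
time: 11.3
tool_pos: [434.4, 29.6, -35.4]
tcp_rot: [3.142, 0.0, -0.209]
contact_force: [0.2, -0.9, 0.6]
grip_width: 23.5
time: 11.8
tool_pos: [434.1, 29.6, 54.3]
tcp_rot: [3.142, 0.0, -0.209]
contact_force: [-0.3, -0.4, -0.5]
grip_width: 23.6
```

```bash
python3 -m pendant '[{"linear":[15,50,20],"twist":10},{"linear":[30,105,20],"twist":20},{"linear":[45,160,20],"twist":24.6},{"linear":[54,193.7,20],"twist":24.6},{"linear":[54,193.7,20],"twist":24.6},{"linear":[54,193.7,20],"twist":24.6}]'
python3 - <<'E'
from h import *
snap('wrist','w4')
E
python3 -m pendant '[{"linear":[0,0,-40],"twist":0},{"linear":[0,0,-75],"twist":0},{"linear":[0,0,-90],"twist":0},{"linear":[0,0,-99.6],"twist":0},{"linear":[0,0,-99.6],"twist":0},{"linear":[0,0,-99.6],"twist":0}]'
```

```text
time: 12.55
tool_pos: [487.3, 222.5, 73.2]
tcp_rot: [3.141, 0.003, 0.221]
contact_force: [-1.1, -0.7, -0.2]
grip_width: 23.9
time: 13.35
tool_pos: [489.3, 223.4, -24.0]
tcp_rot: [-3.141, -0.002, 0.22]
contact_force: [0.6, -1.0, -0.2]
grip_width: 23.5
```

View pics/w4.png

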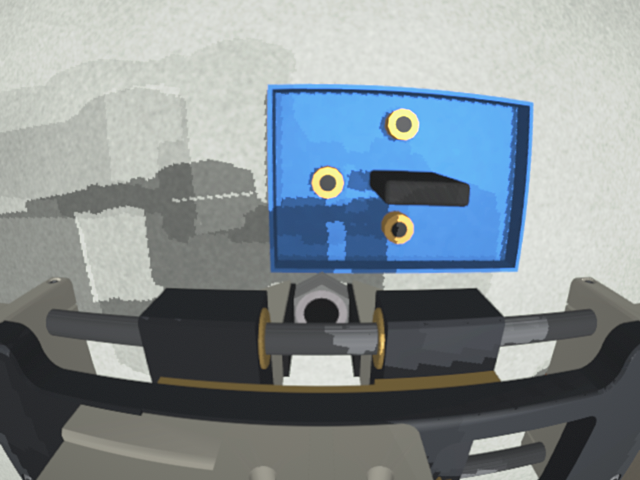

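The tray corners in the wrist view are at (268,85), (532,102), (518,271) and (271,271), and the nut is held at (320,303).

Run:
```python
from h import *
c=load('w4')
P=[world(c,*p,23,True) for p in((268,85),(532,102),(518,271),(271,271))]
for p in P: print(p.round(1))
m=np.mean(P,0); d=P[1]+P[2]-P[0]-P[3]; a=np.arctan2(d[1],d[0]); print(m,np.degrees(a))
q=bot.get_obs()['tool_pos']-m; print('tool local',q[:2]@[np.cos(a),np.sin(a)],q[:2]@[-np.sin(a),np.cos(a)])
```

```text
[429.4 323.1  23. ]
[613.8 363.5  23. ]
[642.9 237.   23. ]
[456.9 197.1  23. ]
[535.72883158 280.19414552  23.        ] 12.235733218239746
tool local -57.42168070030302 -45.65530191456965
```

```bash
python3 -m pendant '[{"linear":[0,0,0],"twist":0},{"linear":[0,0,0],"twist":0},{"linear":[0,0,40],"twist":0},{"linear":[0,0,100],"twist":0},{"linear":[0,0,100],"twist":0}]' 155
python3 -m pendant '[{"linear":[0,-60,0],"twist":0},{"linear":[0,-120,0],"twist":0},{"linear":[-1,-180,0],"twist":4},{"linear":[-1,-240,0],"twist":8.4},{"linear":[-1,-268,0],"twist":8.4},{"linear":[-1,-268,-50],"twist":8.4},{"linear":[-1,-268,-85],"twist":8.4},{"linear":[-1,-268,-103],"twist":8.4},{"linear":[-1,-268,-110.6],"twist":8.4},{"linear":[-1,-268,-110.6],"twist":8.4},{"linear":[-1,-268,-110.6],"twist":8.4}]' 100
python3 -m pendant '[{"linear":[0,0,0],"twist":0},{"linear":[0,0,0],"twist":0},{"linear":[0,0,0],"twist":0},{"linear":[0,0,0],"twist":0},{"linear":[0,0,0],"twist":0},{"linear":[0,0,0],"twist":0}]' 255;python3 -m pendant '[{"linear":[0,0,40],"twist":0},{"linear":[0,0,100],"twist":0},{"linear":[0,0,110],"twist":0},{"linear":[0,0,110],"twist":0}]'
```

```text
time: 13.98
tool_pos: [491.7, 224.3, 79.8]
tcp_rot: [-3.141, -0.01, 0.221]
contact_force: [0.1, -0.1, -0.0]
grip_width: 36.1
time: 15.35
tool_pos: [488.0, -44.8, -34.9]
tcp_rot: [3.141, -0.001, 0.367]
contact_force: [-0.2, 0.1, -0.0]
grip_width: 55.8
time: 16.1
tool_pos: [487.6, -44.8, -35.4]
tcp_rot: [3.141, -0.0, 0.367]
contact_force: [-0.4, 0.0, 3.4]
grip_width: 23.6
time: 16.6
tool_pos: [487.6, -44.8, 74.6]
tcp_rot: [3.141, -0.001, 0.367]
contact_force: [-0.2, 0.2, 0.1]
grip_width: 23.6
```

```bash
python3 -m pendant '[{"linear":[20,55,20],"twist":0},{"linear":[40,110,20],"twist":-4},{"linear":[60,165,20],"twist":-8.4},{"linear":[80,220,20],"twist":-8.4},{"linear":[103,275,20],"twist":-8.4},{"linear":[103,291.4,20],"twist":-8.4},{"linear":[103,291.4,20],"twist":-8.4},{"linear":[103,291.4,-35],"twist":-8.4},{"linear":[103,291.4,-75],"twist":-8.4},{"linear":[103,291.4,-94],"twist":-8.4},{"linear":[103,291.4,-99.4],"twist":-8.4},{"linear":[103,291.4,-99.4],"twist":-8.4},{"linear":[103,291.4,-99.4],"twist":-8.4}]'
python3 -m pendant '[{"linear":[0,0,0],"twist":0},{"linear":[0,0,0],"twist":0},{"linear":[0,0,40],"twist":0},{"linear":[0,0,100],"twist":0},{"linear":[0,0,120],"twist":0},{"linear":[0,0,120],"twist":0}]' 155
python3 - <<'E'
from h import *
w=snap('wrist','w5'); t=snap('top','t5')
cv2.imwrite('pics/v5.png',np.hstack([w['frame'][:330],cv2.resize(t['frame'][200:320,285:360],(206,330))])[:, :800])
E
```

```text
time: 18.23
tool_pos: [591.6, 246.8, -23.3]
tcp_rot: [-3.141, -0.003, 0.22]
contact_force: [0.3, -1.1, 0.0]
grip_width: 23.7
time: 18.98
tool_pos: [591.7, 247.1, 97.2]
tcp_rot: [-3.141, -0.005, 0.221]
contact_force: [-0.2, -0.6, 0.3]
grip_width: 36.3
```

View pics/v5.png

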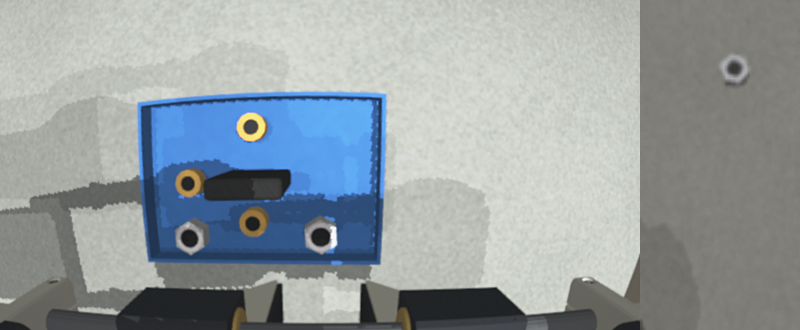

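```bash
python3 -m pendant '[{"linear":[8,-55,0],"twist":0},{"linear":[16,-110,0],"twist":-10},{"linear":[24,-165,0],"twist":-20},{"linear":[31,-212.3,0],"twist":-29.6},{"linear":[31,-212.3,-20],"twist":-29.6},{"linear":[31,-212.3,-70],"twist":-29.6},{"linear":[31,-212.3,-105],"twist":-29.6},{"linear":[31,-212.3,-123],"twist":-29.6},{"linear":[31,-212.3,-130.6],"twist":-29.6},{"linear":[31,-212.3,-130.6],"twist":-29.6},{"linear":[31,-212.3,-130.6],"twist":-29.6}]' 100
python3 -m pendant '[{"linear":[0,0,0],"twist":0},{"linear":[0,0,0],"twist":0},{"linear":[0,0,0],"twist":0},{"linear":[0,0,0],"twist":0},{"linear":[0,0,0],"twist":0},{"linear":[0,0,0],"twist":0}]' 255;python3 -m pendant '[{"linear":[0,0,40],"twist":0},{"linear":[0,0,100],"twist":0},{"linear":[0,0,130],"twist":0},{"linear":[0,0,130],"twist":0}]'
```

```text
time: 20.45
tool_pos: [622.5, 34.4, -34.2]
tcp_rot: [-3.141, -0.002, -0.296]
contact_force: [0.2, -0.8, 0.4]
grip_width: 55.6
time: 21.2
tool_pos: [621.6, 34.3, -35.4]
tcp_rot: [-3.142, -0.0, -0.296]
contact_force: [-1.0, 0.1, 2.0]
grip_width: 23.7
time: 21.7
tool_pos: [623.2, 34.3, 97.2]
tcp_rot: [-3.14, -0.006, -0.296]
contact_force: [-0.7, -0.2, -0.3]
grip_width: 23.6
```

```bash
python3 -m pendant '[{"linear":[-10,55,15],"twist":0},{"linear":[-20,110,15],"twist":10},{"linear":[-30,165,15],"twist":20},{"linear":[-40,220,15],"twist":29.6},{"linear":[-50.3,275,15],"twist":29.6},{"linear":[-50.3,298.1,15],"twist":29.6},{"linear":[-50.3,298.1,15],"twist":29.6},{"linear":[-50.3,298.1,-50],"twist":29.6},{"linear":[-50.3,298.1,-90],"twist":29.6},{"linear":[-50.3,298.1,-112],"twist":29.6},{"linear":[-50.3,298.1,-119.4],"twist":29.6},{"linear":[-50.3,298.1,-119.4],"twist":29.6},{"linear":[-50.3,298.1,-119.4],"twist":29.6}]'
python3 -m pendant '[{"linear":[0,0,0],"twist":0},{"linear":[0,0,0],"twist":0},{"linear":[0,0,40],"twist":0},{"linear":[0,0,100],"twist":0},{"linear":[0,0,160],"twist":0},{"linear":[0,0,160],"twist":0}]' 155
python3 - <<'E'
from h import *
snap('wrist','w6')
E
python3 -m pendant '[{"linear":[-81,-652,90],"twist":0.7},{"linear":[-81,-652,90],"twist":0.7},{"linear":[-81,-652,90],"twist":0.7},{"linear":[-81,-652,90],"twist":0.7},{"linear":[-81,-652,90],"twist":0.7},{"linear":[-81,-652,90],"twist":0.7},{"linear":[-81,-652,90],"twist":0.7},{"linear":[-81,-652,90],"twist":0.7},{"linear":[-81,-652,90],"twist":0.7},{"linear":[-81,-652,90],"twist":0.7},{"linear":[-81,-652,90],"twist":0.7},{"linear":[-81,-652,90],"twist":0.7},{"linear":[-81,-652,90],"twist":0.7},{"linear":[-81,-652,90],"twist":0.7},{"linear":[-81,-652,90],"twist":0.7},{"linear":[-81,-652,90],"twist":0.7}]'
python3 - <<'E'
from h import *
a=load('w6'); w=snap('wrist','w7'); t=snap('top','t7')
cv2.imwrite('pics/v7.png',np.vstack([cv2.resize(w['frame'],(560,420)),cv2.resize(a['frame'][:300],(560,180),interpolation=cv2.INTER_AREA)[:, :560]]))
E
```

```text
time: 23.32
tool_pos: [572.1, 332.4, -23.7]
tcp_rot: [-3.141, -0.002, 0.22]
contact_force: [-0.4, -0.3, -0.9]
grip_width: 23.2
time: 24.08
tool_pos: [574.2, 334.0, 141.9]
tcp_rot: [-3.139, -0.012, 0.221]
contact_force: [0.0, 0.2, 0.1]
grip_width: 36.0
time: 26.12
tool_pos: [490.4, -318.9, 225.2]
tcp_rot: [3.142, -0.0, 0.234]
contact_force: [0.1, -0.8, 0.0]
grip_width: 36.1
```

View pics/v7.png

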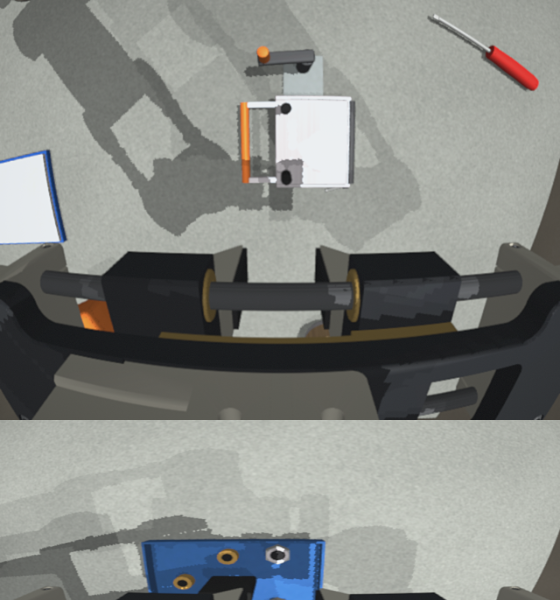

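Nut3 is in the tray. The bar spans about (280,117) to (281,208) in full-image pixels, and the peg is near (301,61). I'll fit both from orange pixels and depth.

Run:
```python
from h import *
def pts(c,fish,box):
    f=c['frame'].astype(int); m=(f[...,2]>140)&(f[...,0]<90)&(f[...,2]-f[...,1]>50); k=np.zeros_like(m);x0,y0,x1,y1=box;k[y0:y1,x0:x1]=1
    v,u=np.where(m&k); a=(u-c['cx'])/c['fx']; b=(v-c['cy'])/c['fy']
    if fish: r=np.hypot(a,b)+1e-9; s=np.tan(r)/r; a=a*s;b=b*s
    R=cv2.Rodrigues(c['rvec'])[0]; z=c['z_map'][v,u]; P=(np.stack([a,b,np.ones_like(a)],-1)*z[:,None]-c['tvec'].ravel())@R; return P[z>0]
for n,fish,bar,peg in(('w7',1,(265,110,292,215),(285,45,320,80)),('top0',0,(420,285,480,308),(400,285,418,305))):
    c=load(n); P=pts(c,fish,bar); P=P[(P[:,2]>40)&(P[:,2]<55)]
    top=P; m,s,vt=np.linalg.svd(top[:,:2]-top[:,:2].mean(0),full_matrices=False); d=vt[0]; d=d*np.sign(d[1]); L=(top[:,:2]-top[:,:2].mean(0))@d
    mid=top[:,:2].mean(0)+d*(L.max()+L.min())/2; yaw=np.arctan2(d[1],d[0])-np.pi/2
    e=np.array([np.cos(yaw),np.sin(yaw)]);nn=np.array([-e[1],e[0]])
    print(n,len(top),'bar mid',mid.round(1),'z',np.percentile(top[:,2],[50,95]).round(1),'yaw',np.degrees(yaw).round(2),'len',np.ptp(L).round(1),'rc',(mid+125*e).round(1),'peg pred',(mid+25*e+95*nn).round(1))
    Q=pts(c,fish,peg); Q=Q[Q[:,2]>80]; print('peg',np.mean(Q[Q[:,2]>np.percentile(Q[:,2],60)],0).round(1) if len(Q) else None)
print(bot.get_obs()['tool_pos'])
```

```text
w7 782 bar mid [ 438.8 -280. ] z [48.3 49.9] yaw 13.88 len 92.5 rc [ 560.2 -250. ] peg pred [ 440.3 -181.7]
peg [ 441.2 -184.7  113.2]
top0 106 bar mid [ 437.8 -279.1] z [47.9 51.9] yaw 13.7 len 88.6 rc [ 559.3 -249.5] peg pred [ 439.6 -180.9]
peg [ 439.2 -185.6  113.7]
[ 490.34335853 -319.20367515  225.14677094]
```

```bash
python3 -m pendant '[{"linear":[-52.2,39.9,-40],"twist":0.5},{"linear":[-52.2,39.9,-90],"twist":0.5},{"linear":[-52.2,39.9,-140],"twist":0.5},{"linear":[-52.2,39.9,-170],"twist":0.5},{"linear":[-52.2,39.9,-195],"twist":0.5},{"linear":[-52.2,39.9,-205],"twist":0.5},{"linear":[-52.2,39.9,-205],"twist":0.5},{"linear":[-52.2,39.9,-205],"twist":0.5}]' 194
python3 -m pendant '[{"linear":[0,0,-8],"twist":0},{"linear":[0,0,-15],"twist":0},{"linear":[0,0,-15],"twist":0}]'
python3 - <<'E'
from h import *
w=snap('wrist','w8'); cv2.imwrite('pics/v8.png',cv2.resize(w['frame'][150:390,160:480],(640,480)))
E
```

```text
time: 27.22
tool_pos: [438.6, -280.2, 21.1]
tcp_rot: [3.14, -0.001, 0.242]
contact_force: [0.6, -0.8, -0.5]
grip_width: 22.0
time: 27.6
tool_pos: [437.6, -279.3, 4.4]
tcp_rot: [-3.14, 0.001, 0.242]
contact_force: [0.4, 0.5, 0.3]
grip_width: 22.1
```

View pics/v8.png

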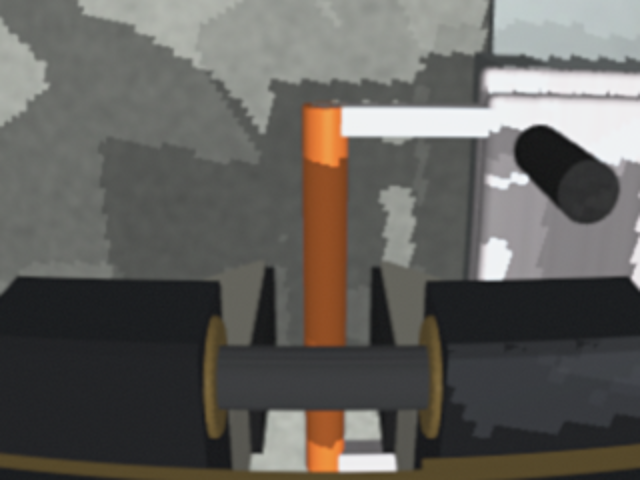

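The bar at about (325,300) is centred between the jaws at (270 and 375). I'll descend the rest, grip and swing.

```bash
python3 -m pendant '[{"linear":[0,0,-8],"twist":0},{"linear":[0,0,-15],"twist":0},{"linear":[0,0,-19.5],"twist":0},{"linear":[0,0,-19.5],"twist":0}]'
python3 -m pendant '[{"linear":[0,0,0],"twist":0},{"linear":[0,0,0],"twist":0},{"linear":[0,0,0],"twist":0},{"linear":[0,0,0],"twist":0}]' 255
python3 -m pendant '[{"linear":[1.5,0.4,16.3],"twist":0},{"linear":[5,1.2,32.2],"twist":0},{"linear":[10.6,2.6,47.6],"twist":0},{"linear":[10.6,2.6,47.6],"twist":0}]'
```

```text
time: 28.15
tool_pos: [437.7, -279.4, -15.0]
tcp_rot: [-3.141, 0.0, 0.241]
contact_force: [-0.5, 0.2, -0.6]
grip_width: 22.0
time: 28.65
tool_pos: [438.3, -279.8, -14.3]
tcp_rot: [3.141, -0.001, 0.241]
contact_force: [1.8, 0.7, 0.7]
grip_width: 8.6
time: 29.15
tool_pos: [448.2, -277.3, 33.5]
tcp_rot: [3.141, 0.001, 0.242]
contact_force: [-3.7, -3.1, -1.1]
grip_width: 8.8
```

```bash
python3 -m pendant '[{"linear":[7.4,1.8,14.4],"twist":0},{"linear":[16.6,4.1,27.8],"twist":0},{"linear":[27.4,6.7,39.8],"twist":0},{"linear":[39.6,9.7,50.2],"twist":0},{"linear":[53,13,58.9],"twist":0},{"linear":[67.5,16.6,65.7],"twist":0},{"linear":[82.6,20.3,70.5],"twist":0},{"linear":[82.6,20.3,70.5],"twist":0}]'; python3 -m pendant '[{"linear":[15.7,3.9,2.8],"twist":0},{"linear":[31.6,7.7,3.4],"twist":0},{"linear":[52.6,12.9,0.9],"twist":0},{"linear":[72.8,17.9,-5.3],"twist":0},{"linear":[72.8,17.9,-5.3],"twist":0},{"linear":[72.8,17.9,-5.3],"twist":0}]'
```

```text
time: 30.15
tool_pos: [531.8, -257.0, 105.5]
tcp_rot: [3.14, -0.001, 0.242]
contact_force: [-5.9, 1.7, 15.4]
grip_width: 9.0
time: 30.9
tool_pos: [604.1, -239.1, 98.3]
tcp_rot: [3.141, -0.001, 0.241]
contact_force: [2.9, -1.1, 1.8]
grip_width: 9.0
```

```bash
python3 -m pendant '[{"linear":[0,0,0],"twist":0},{"linear":[0,0,25],"twist":0},{"linear":[-10,0,80],"twist":0},{"linear":[-10,0,120],"twist":0},{"linear":[-10,0,120],"twist":0},{"linear":[-10,0,120],"twist":0},{"linear":[-10,0,120],"twist":0},{"linear":[-10,0,120],"twist":0}]' 165
python3 -m pendant '[{"linear":[-100,130,0],"twist":0},{"linear":[-100,130,0],"twist":0},{"linear":[-100,130,0],"twist":0},{"linear":[-100,130,0],"twist":0},{"linear":[-100,130,0],"twist":0}]'
python3 - <<'E'
from h import *
t=snap('top','t9'); cv2.imwrite('pics/v9.png',cv2.resize(t['frame'][190:320,180:480],(780,338)))
E
```

```text
time: 31.9
tool_pos: [593.5, -238.6, 217.0]
tcp_rot: [-3.14, 0.002, 0.241]
contact_force: [-0.3, -0.0, 0.0]
grip_width: 32.2
time: 32.52
tool_pos: [494.6, -109.3, 218.4]
tcp_rot: [3.141, -0.0, 0.242]
contact_force: [0.5, -0.4, -0.3]
grip_width: 32.2
```

View pics/v9.png

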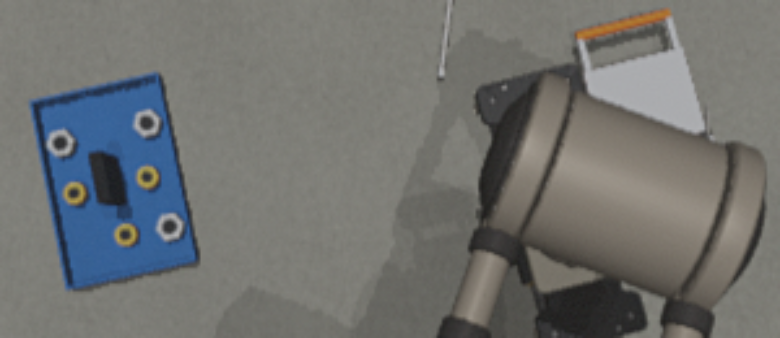

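```bash
python3 -m pendant '[{"linear":[40,388,0],"twist":-10},{"linear":[40,388,0],"twist":-20},{"linear":[40,388,0],"twist":-30},{"linear":[40,388,0],"twist":-40},{"linear":[40,388,0],"twist":-50},{"linear":[40,388,0],"twist":-60},{"linear":[40,388,0],"twist":-70},{"linear":[40,388,0],"twist":-80},{"linear":[40,388,0],"twist":-91.4},{"linear":[40,388,0],"twist":-91.4},{"linear":[40,388,0],"twist":-91.4},{"linear":[40,388,0],"twist":-91.4}]' 145
python3 - <<'E'
from h import *
t=snap('top','t10'); w=snap('wrist','w10')
f=t['frame'].astype(int); m=(f[...,2]>140)&(f[...,0]<90)&(f[...,2]-f[...,1]>50); m[:, :395]=0; m[:,480:]=0; m[:190]=0;m[310:]=0
v,u=np.where(m); P=np.array([world(t,a,b) for a,b in zip(u,v)])
B=P[P[:,0]>600]; print('bar',B.mean(0).round(1),'z',np.percentile(B[:,2],[10,50,90]).round(1)); i,j=B[:,1].argmin(),B[:,1].argmax(); print(B[i].round(1),B[j].round(1))
c,s=np.cos(np.radians(13.8)),np.sin(np.radians(13.8)); print('expected',559.4+125*c,-249.8+125*s, 'z top 41.5')
cv2.imwrite('pics/v10.png',np.hstack([w['frame'],cv2.resize(t['frame'][220:310,390:480],(160,160)).repeat(3,0)])[:480])
E
```

```text
time: 34.08
tool_pos: [534.3, 278.8, 218.2]
tcp_rot: [3.141, -0.0, -1.352]
contact_force: [0.5, 0.4, 0.6]
grip_width: 39.6
bar [ 679.7 -218.6   40.2] z [37.5 40.  42.8]
[ 689.6 -263.2   39.5] [ 667.5 -174.9   39.3]
expected 680.7917849887045 -219.9833178026774 z top 41.5
```

View pics/w10.png

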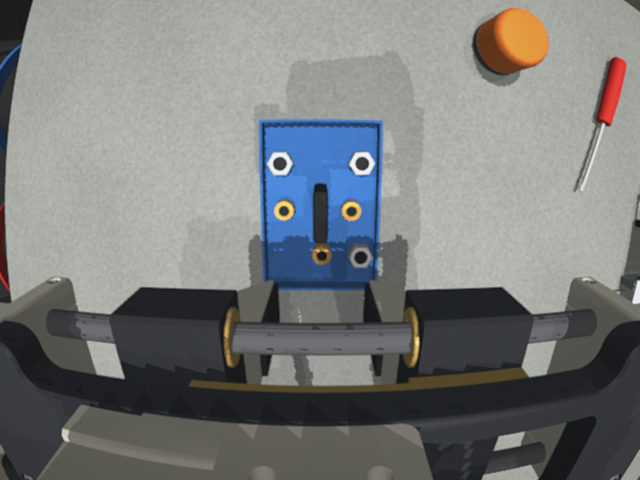

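The leaf reads fully open. In this wrist view the tray corners are (260,122), (382,122), (378,288) and (265,288), with the handle at (320,213).

Run:
```python
from h import *
c=load('w10')
P=[world(c,*p,23,True) for p in((260,122),(382,122),(378,288),(265,288))]
for p in P: print(p.round(1))
m=np.mean(P,0); d=P[0]+P[1]-P[2]-P[3]; print(m.round(1),np.degrees(np.arctan2(d[1],d[0])))
print('handle top ends',world(c,320,184,75,True).round(1),world(c,320,242,75,True).round(1))
```

```text
[612.1 361.5  23. ]
[639.9 236.6  23. ]
[458.7 194.5  23. ]
[430.4 321.8  23. ]
[535.3 278.6  23. ] 12.701208061050533
handle top ends [566.6 286.8  75. ] [512.4 274.8  75. ]
```

```bash
python3 -m pendant '[{"linear":[1,-0.2,-50],"twist":0.2},{"linear":[1,-0.2,-100],"twist":0.2},{"linear":[1,-0.2,-150],"twist":0.2},{"linear":[1,-0.2,-185],"twist":0.2},{"linear":[1,-0.2,-210],"twist":0.2},{"linear":[1,-0.2,-221],"twist":0.2},{"linear":[1,-0.2,-221],"twist":0.2},{"linear":[1,-0.2,-221],"twist":0.2}]'
python3 -m pendant '[{"linear":[0,0,0],"twist":0},{"linear":[0,0,0],"twist":0},{"linear":[0,0,0],"twist":0},{"linear":[0,0,0],"twist":0},{"linear":[0,0,0],"twist":0},{"linear":[0,0,0],"twist":0}]' 255
python3 -m pendant '[{"linear":[0,0,1],"twist":0},{"linear":[0,0,3],"twist":0},{"linear":[0,0,6],"twist":0},{"linear":[0,0,10],"twist":0},{"linear":[0,0,14],"twist":0},{"linear":[0,0,17],"twist":0},{"linear":[0,0,19],"twist":0},{"linear":[0,0,20],"twist":0},{"linear":[0,0,20],"twist":0},{"linear":[0,0,20],"twist":0}]'
python3 -c "
from h import *
o=bot.get_obs();print(o['moment'],o['contact_force']); snap('wrist','w11'); s=snap('scene','s11'); cv2.imwrite('pics/v11.png',cv2.resize(s['frame'][200:400,300:540],(720,600)))"
```

```text
time: 35.17
tool_pos: [535.9, 279.3, -1.4]
tcp_rot: [-3.139, 0.0, -1.35]
contact_force: [-1.0, 0.7, 0.1]
grip_width: 39.6
time: 35.92
tool_pos: [535.1, 279.3, -2.3]
tcp_rot: [-3.141, 0.0, -1.35]
contact_force: [-2.3, 1.8, 5.2]
grip_width: 14.0
time: 37.17
tool_pos: [534.9, 278.9, 17.2]
tcp_rot: [3.141, -0.0, -1.35]
contact_force: [0.1, 0.8, -6.6]
grip_width: 14.0
[0.01233795 0.10896687 0.03069301] [ 0.11764916  0.7594048  -6.59452106]
```

View pics/v11.png

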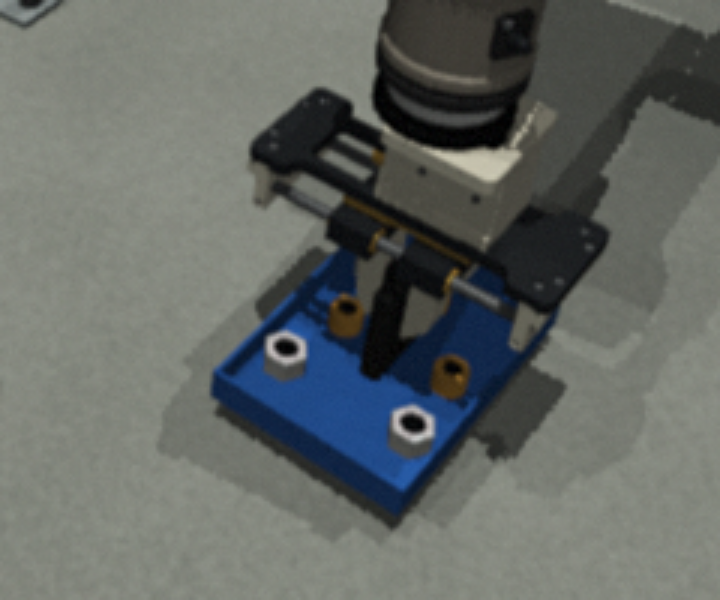

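Lifted level, with a weight of about 6.6 N and all contents in place. I'll carry it slowly.

```bash
python3 -m pendant '[{"linear":[0,0,4],"twist":0},{"linear":[0,0,12],"twist":0},{"linear":[0,0,24],"twist":0},{"linear":[0,0,40],"twist":0},{"linear":[0,0,58],"twist":0},{"linear":[0,0,76],"twist":0},{"linear":[0,0,94],"twist":0},{"linear":[0,0,112],"twist":0},{"linear":[0,0,126],"twist":0},{"linear":[0,0,136],"twist":0},{"linear":[0,0,141],"twist":0},{"linear":[0,0,143],"twist":0},{"linear":[0,0,143],"twist":0}]'
python3 -m pendant '[{"linear":[0.1,-2,0],"twist":0.1},{"linear":[0.3,-6,0],"twist":0.1},{"linear":[0.6,-12,0],"twist":0.2},{"linear":[1,-20,0],"twist":0.2},{"linear":[1.4,-30,0],"twist":0.2},{"linear":[2,-42,0],"twist":0.3},{"linear":[2.6,-55,0],"twist":0.3},{"linear":[3.4,-70,0],"twist":0.3},{"linear":[4.1,-86,0],"twist":0.4},{"linear":[4.9,-104,0],"twist":0.4},{"linear":[5.9,-124,0],"twist":0.4},{"linear":[6.8,-144,0],"twist":0.5},{"linear":[7.8,-164,0],"twist":0.5},{"linear":[8.7,-184,0],"twist":0.5},{"linear":[9.7,-204,0],"twist":0.5},{"linear":[10.6,-224,0],"twist":0.6},{"linear":[11.5,-244,0],"twist":0.6},{"linear":[12.5,-264,0],"twist":0.6},{"linear":[13.4,-284,0],"twist":0.6},{"linear":[14.4,-304,0],"twist":0.7}]'
python3 -m pendant '[{"linear":[0.9,-20,0],"twist":0},{"linear":[1.9,-40,0],"twist":0.1},{"linear":[2.8,-60,0],"twist":0.1},{"linear":[3.8,-80,0],"twist":0.2},{"linear":[4.7,-100,0],"twist":0.2},{"linear":[5.6,-119,0],"twist":0.3},{"linear":[6.5,-137,0],"twist":0.3},{"linear":[7.3,-154,0],"twist":0.4},{"linear":[8,-170,0],"twist":0.4},{"linear":[8.7,-184,0],"twist":0.4},{"linear":[9.2,-196,0],"twist":0.5},{"linear":[9.7,-206,0],"twist":0.5},{"linear":[10.1,-214,0],"twist":0.5},{"linear":[10.4,-220,0],"twist":0.5},{"linear":[10.5,-223,0],"twist":0.5},{"linear":[10.6,-224.4,0],"twist":0.5},{"linear":[10.6,-224.4,0],"twist":0.5},{"linear":[10.6,-224.4,0],"twist":0.5}]'
python3 - <<'E'
from h import *
w=snap('wrist','w12'); t=snap('top','t12'); s=snap('scene','s12')
cv2.imwrite('pics/v12.png',np.vstack([np.hstack([w['frame'][60:300,200:440],cv2.resize(t['frame'][180:320,380:520],(240,240)),np.zeros((240,0,3),np.uint8)]),cv2.resize(s['frame'][60:260,200:400],(480,360))[:360]]))
E
```

```text
time: 38.9
tool_pos: [534.8, 278.9, 159.9]
tcp_rot: [3.141, -0.0, -1.35]
contact_force: [-0.2, 0.3, -5.7]
grip_width: 13.9
time: 41.4
tool_pos: [549.4, -26.4, 160.3]
tcp_rot: [-3.142, -0.0, -1.338]
contact_force: [0.9, -0.2, -6.0]
grip_width: 13.9
time: 43.65
tool_pos: [560.0, -249.2, 160.4]
tcp_rot: [-3.142, -0.0, -1.329]
contact_force: [-0.7, -0.2, -6.5]
grip_width: 13.4
```

View pics/v12.png

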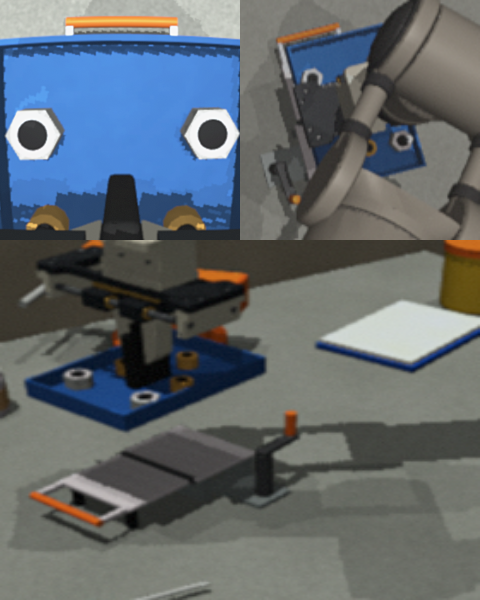

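Run:
```python
from h import *
c=load('w12'); f=c['frame'].astype(int); m=(f[...,2]>140)&(f[...,0]<90)&(f[...,2]-f[...,1]>50); m[100:]=0; m[:50]=0; m[:,:255]=0; m[:,395:]=0
v,u=np.where(m); P=np.array([world(c,a,b,40,True)[:2] for a,b in zip(u,v)])
_,_,vt=np.linalg.svd(P-P.mean(0),full_matrices=False); d=vt[0]*np.sign(vt[0][1]); L=(P-P.mean(0))@d; mid=P.mean(0)+d*(L.max()+L.min())/2; yaw=np.arctan2(d[1],d[0])-np.pi/2
e=np.array([np.cos(yaw),np.sin(yaw)]); print(mid,np.degrees(yaw),np.ptp(L),'rc',mid-125*e)
# tray rim edges in wrist: blue extents near the handle rows
b=(f[...,0]>120)&(f[...,0]-f[...,2]>60)
for r in(120,160,200): k=np.where(load('w12')['frame'][r,:,0].astype(int)-load('w12')['frame'][r,:,2]>60)[0]; k=k[(k>150)&(k<490)]; print(r,k.min(),k.max(),[world(c,x,r,186,True)[:2].round(1) for x in(k.min(),k.max())])
rows=np.where((c['frame'][80:140,320,0].astype(int)-c['frame'][80:140,320,2])>60)[0]; print('far rim row',80+rows.min(),world(c,320,80+rows.min(),186,True))
```

```text
[ 680.81413706 -219.56235   ] 13.927576032870403 92.9669171476153 rc [ 559.48904341 -249.64925166]
120 185 457 [array([ 628.1, -166. ]), array([ 659.1, -291.5])]
160 186 456 [array([ 609.2, -170.5]), array([ 640.3, -296.3])]
200 188 454 [array([ 590.1, -175.1]), array([ 621.3, -301.2])]
far rim row 94 [ 652.68006362 -226.0558626   186.        ]
```

```bash
python3 -m pendant '[{"linear":[-0.5,0,-4],"twist":0.1},{"linear":[-0.7,0,-12],"twist":0.1},{"linear":[-0.7,0,-24],"twist":0.1},{"linear":[-0.7,0,-38],"twist":0.1},{"linear":[-0.7,0,-52],"twist":0.1},{"linear":[-0.7,0,-66],"twist":0.1},{"linear":[-0.7,0,-80],"twist":0.1},{"linear":[-0.7,0,-92],"twist":0.1},{"linear":[-0.7,0,-102],"twist":0.1},{"linear":[-0.7,0,-110],"twist":0.1},{"linear":[-0.7,0,-115],"twist":0.1},{"linear":[-0.7,0,-118],"twist":0.1},{"linear":[-0.7,0,-120],"twist":0.1},{"linear":[-0.7,0,-121.5],"twist":0.1},{"linear":[-0.7,0,-121.5],"twist":0.1},{"linear":[-0.7,0,-121.5],"twist":0.1}]'
python3 -m pendant '[{"linear":[0,0,-0.7],"twist":0},{"linear":[0,0,-1.5],"twist":0},{"linear":[0,0,-1.5],"twist":0},{"linear":[0,0,-1.5],"twist":0}]'
```

```text
time: 45.8
tool_pos: [559.4, -249.5, 39.0]
tcp_rot: [-3.141, -0.0, -1.328]
contact_force: [-0.8, -0.3, -5.2]
grip_width: 14.1
time: 46.3
tool_pos: [559.4, -249.5, 37.7]
tcp_rot: [-3.141, -0.0, -1.328]
contact_force: [-0.6, 0.4, -0.3]
grip_width: 13.9
```

```bash
python3 -m pendant '[{"linear":[0,0,0],"twist":0},{"linear":[0,0,0],"twist":0},{"linear":[0,0,0],"twist":0},{"linear":[0,0,5],"twist":0},{"linear":[0,0,25],"twist":0},{"linear":[0,0,60],"twist":0},{"linear":[0,0,110],"twist":0},{"linear":[0,0,122.7],"twist":0},{"linear":[-60,33,122.7],"twist":0},{"linear":[-119.3,66.5,122.7],"twist":0},{"linear":[-119.3,66.5,122.7],"twist":0},{"linear":[-119.3,66.5,122.7],"twist":0}]' 145
python3 - <<'E'
from h import *
w=snap('wrist','w13'); t=snap('top','t13')
f=w['frame'].astype(int); m=(f[...,2]>140)&(f[...,0]<90)&(f[...,2]-f[...,1]>50); m[:,:250]=0;m[:,420:]=0
for n,x in (('bar?',m[:200]),('peg?',m[200:])):
    v,u=np.where(x); print(n,len(u),u.mean() if len(u) else 0,v.mean() if len(u) else 0)
v,u=np.where(m); k=v>180
if k.sum(): print('peg top', world(w,u[k].mean(),v[k].mean(),105,True))
E
```

```text
time: 47.8
tool_pos: [440.2, -183.1, 160.4]
tcp_rot: [-3.141, -0.001, -1.328]
contact_force: [1.4, -0.1, -0.3]
grip_width: 39.6
bar? 1 386.0 126.0
peg? 238 322.3613445378151 46.04621848739496
peg top [ 440.29708878 -184.29193344  105.        ]
```

```bash
python3 -m pendant '[{"linear":[0,-0.7,-40],"twist":0},{"linear":[0,-0.7,-75],"twist":0},{"linear":[0,-0.7,-100],"twist":0},{"linear":[0,-0.7,-113],"twist":0},{"linear":[0,-0.7,-113],"twist":0},{"linear":[0,-0.7,-113],"twist":0}]'
python3 -m pendant '[{"linear":[0,0,0],"twist":0},{"linear":[0,0,0],"twist":0},{"linear":[0,0,0],"twist":0},{"linear":[0,0,0],"twist":0},{"linear":[0,0,0],"twist":0}]' 255
python3 -m pendant '[{"linear":[1.5,-4,0],"twist":0},{"linear":[4,-10,0],"twist":0},{"linear":[7.4,-15.9,0],"twist":0},{"linear":[13,-22.5,0],"twist":0},{"linear":[20.4,-27.7,0],"twist":0},{"linear":[28.3,-31.4,0],"twist":0},{"linear":[36.9,-33.8,0],"twist":0},{"linear":[45.7,-34.1,0],"twist":0},{"linear":[54.5,-32.9,0],"twist":0},{"linear":[54.5,-32.9,0],"twist":0},{"linear":[54.5,-32.9,0],"twist":0}]'
```

```text
time: 48.65
tool_pos: [440.9, -184.2, 47.8]
tcp_rot: [-3.14, -0.001, -1.328]
contact_force: [0.2, 0.1, -0.2]
grip_width: 39.8
time: 49.28
tool_pos: [440.1, -183.7, 47.3]
tcp_rot: [-3.141, -0.0, -1.328]
contact_force: [-0.6, -0.2, 3.0]
grip_width: 11.1
time: 50.65
tool_pos: [493.1, -214.4, 47.0]
tcp_rot: [3.139, 0.004, -1.327]
contact_force: [-4.7, 8.3, 9.1]
grip_width: 11.3
```

```bash
python3 -m pendant '[{"linear":[0,0,0],"twist":0},{"linear":[0,0,0],"twist":0},{"linear":[0,0,0],"twist":0},{"linear":[0,0,30],"twist":0},{"linear":[0,0,80],"twist":0},{"linear":[0,0,130],"twist":0},{"linear":[0,0,170],"twist":0},{"linear":[0,0,170],"twist":0}]' 170
python3 -m pendant '[{"linear":[-40,400,0],"twist":0},{"linear":[-40,400,0],"twist":0},{"linear":[-40,400,0],"twist":0},{"linear":[-40,400,0],"twist":0},{"linear":[-40,400,0],"twist":0},{"linear":[-40,400,0],"twist":0},{"linear":[-40,400,0],"twist":0},{"linear":[-40,400,0],"twist":0},{"linear":[-40,400,0],"twist":0},{"linear":[-40,400,0],"twist":0},{"linear":[-40,400,0],"twist":0}]'
python3 - <<'E'
from h import *
t=snap('top','t14'); s=snap('scene','s14')
cv2.imwrite('pics/v14.png',np.hstack([cv2.resize(t['frame'][200:310,380:500],(480,440),interpolation=cv2.INTER_CUBIC),cv2.resize(s['frame'][60:280,200:360],(320,440),interpolation=cv2.INTER_CUBIC)]))
E
```

```text
time: 51.65
tool_pos: [496.1, -217.7, 220.4]
tcp_rot: [-3.137, -0.005, -1.328]
contact_force: [-0.2, 0.4, -1.0]
grip_width: 30.5
time: 53.02
tool_pos: [454.7, 182.5, 217.0]
tcp_rot: [3.142, -0.0, -1.329]
contact_force: [-0.4, -0.3, 0.7]
grip_width: 30.7
```

View pics/v14.png

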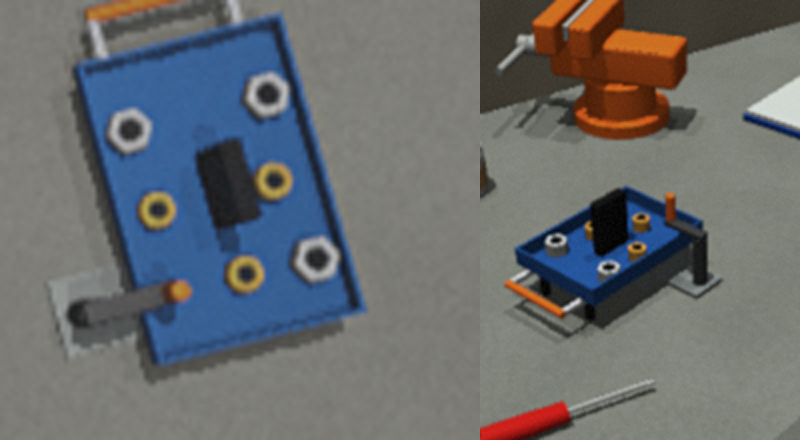

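The view shows all three nuts and three bushes in the tray on the open rest, with the keeper pointing in over the edge. Tray corners in the crop are (77,66), (282,16), (366,313) and (155,363). The keeper runs from (80,313) to (178,291).

Run:
```python
from h import *
t=load('t14'); K=lambda x,y:(380+(x+.5)/4-.5,200+(y+.5)/4-.5)
P=[world(t,*K(*p),63) for p in((77,66),(282,16),(366,313),(155,363))]
m=np.mean(P,0); d=P[0]+P[1]-P[2]-P[3]; print(m,np.degrees(np.arctan2(d[1],d[0])),np.linalg.norm(P[0]-P[3]),np.linalg.norm(P[0]-P[1]))
a=world(t,*K(80,313),78);b=world(t,*K(178,291),112); d=b-a; print(a,b,'keeper',np.pi+np.arctan2(d[1],d[0])-np.radians(13.9), np.linalg.norm(d[:2]))
# rim depth flatness
for p in((77,66),(282,16),(366,313),(155,363),(120,215),(325,165)):
    u,v=map(int,K(*p)); z=[world(t,u+i,v+j)[2] for i in(-1,0,1,2) for j in(-1,0,1,2) if t['z_map'][v+j,u+i]>0]; print(p,max(z).round(1))
a0=load('top0')['frame'][130:222,260:370].astype(int); print('bystander diff',(abs(a0-t['frame'][130:222,260:370].astype(int)).max(2)>40).sum())
```

```text
[ 557.18417008 -247.77527326   63.        ] 13.489852538545497 186.919924660505 129.89145786416938
[ 481.63092976 -158.86021364   78.        ] [ 493.57551713 -210.7916711   112.        ] keeper 1.5542703890875322 53.2874229202458
(77, 66) 62.8
(282, 16) 65.0
(366, 313) 64.5
(155, 363) 67.5
(120, 215) 62.7
(325, 165) 66.8
bystander diff 4
```

Run:
```python
from h import *
for n in('t14','t9','top0'):
    c=load(n); g=c['frame'].astype(int); m=((g.min(2)>150)&(np.ptp(g,axis=2)<30)).astype(np.uint8)
    k,_,st,ce=cv2.connectedComponentsWithStats(m)
    print(n,[(ce[i].round(0).tolist(),int(st[i,4])) for i in range(1,k) if 6<st[i,4]<150])
bot.close_job()
```

```text
t14 [([353.0, 186.0], 9), ([352.0, 195.0], 7), ([438.0, 201.0], 17), ([404.0, 209.0], 18), ([447.0, 223.0], 39), ([412.0, 232.0], 35), ([459.0, 264.0], 39), ([630.0, 284.0], 34), ([627.0, 326.0], 85)]
t9 [([353.0, 187.0], 7), ([352.0, 195.0], 7), ([236.0, 237.0], 33), ([203.0, 244.0], 32), ([245.0, 277.0], 35), ([628.0, 281.0], 21), ([627.0, 326.0], 85)]
top0 [([319.0, 225.0], 32), ([350.0, 276.0], 35), ([462.0, 282.0], 29), ([321.0, 298.0], 29), ([632.0, 333.0], 19)]
the job is handed in; nothing more can be done
```

The job is done and handed in, at about 53 s of the 210 s allowed. All three nuts on the bench went into the tray with the brass bushes. I then folded the tray rest out until it snapped open, carried the loaded tray over by its handle, and swung the keeper in over its edge.

**Missed first grasp:** the real fingertips sit about 39 mm short of the reported TCP. I found this with the wrist camera and commanded lower from then on. The missed nut was barely disturbed.

**Last checks:**
- **Contents:** the last picture shows three nuts and three bushes in the tray. A bright-blob search of the top view found no stray nuts.
- **Leaf:** the bar read about 40 mm high at the fully open position, against about 41.5 mm expected.
- **Tray:** the last top view puts its centre within about 2–3 mm of the rest centre (that camera is good to about 2 mm) and within half a degree of square. The wrist view just before lowering showed it within about 1 mm and square. Rim heights read 63–67 mm against 63 mm nominal; I put the spread down to coarse depth pixels.
- **Keeper:** it reads 1.55 rad against the 1.57 wanted.
- **Oil filter and screwdriver:** the image around them is essentially unchanged from the start.

None of these checks failed. The top and wrist cameras disagreed by 2–3 mm throughout, so I used averages.

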